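# Close a pin badge in the bench badge press

### The arm

A 6-joint arm with a two-finger parallel gripper is mounted at the origin on a cart in front of the work surface, level with it; the furniture and walls round the work are solid. World frame = base frame: x ahead of the robot, y to its left, z up, the work surface at z = 0. Lengths are in m, angles in rad, forces in N, time in s.
With the tool pointing down it reaches from about 0.3 to 0.95 m from the base axis. Payload 3.1 kg.
Tool frame: the origin (TCP) lies at the very end of the fingers, on their centre line; the grasp point (between the pads) lies 19 mm behind it; z points along the fingers, y is the line along which they close (so a half turn about z gives the same grasp; the last joint's range is limited). The gripper opens to 85 mm and grips with 20 to 120 N. Pads are 22 mm wide; open, the fingers measure 114 mm over their backs; the gripper's body (76 mm by 85 mm) begins 54 mm behind the grasp point. The pads swing forward as they close: fully open they stand 13 mm farther back than shut.
Start: joints at [-1.18, 0.308, 1.634, -0, 1.2, -0.07], TCP at [0.278, -0.56, 0.231] pointing down, gripper open.
Joint ranges: [-3.06, 3.06], [-0.79, 1.96], [0.05, 2.63], [-1.19, 4.34], [0.05, 2.64], [-2.94, 2.94]. Speed limits (rad/s): [2.79, 2.79, 3.14, 3.14, 3.14, 3.14].

### API

Orientations are given as a unit quaternion [w, x, y, z].
In Python, from plant import telemetry, vision, ticket gives the robot as it stands.
- The arm moves only by the tool jog_arm, never from a script. Its argument "commands" is a list of rows, each a list of 3 entries, a list of its own where there are three numbers: the shift along the tool's x, y, z as a fraction of full scale, then the turn, a rotation vector about the tool's x, y, z as a fraction of full scale, then the opening, from 0 (shut) to 1 (fully open). A call has 1 to 20 rows; each row shifts and turns the commanded pose from where the row before left it, along the tool's axes as they then stand; what a row does not reach is not made up. Full scale, the value 1, is 0.03 m for a shift and 8 degrees for a turn. A row lasts 1/10 s, in which the tool goes at most 50 mm and 8.59 degrees, less where a joint would pass 70% of its speed; a pose out of reach is approached as far as the arm can. A call with a number of a shift or a turn outside -1 to 1 is refused whole. A call with a gripper value outside its range is refused whole. The fingers move at their own pace and stop on an object; "newtons" is the grip in N (left out, the last holds). Time passes only in rows, so rows that do not move let the fingers close. It gives the time, the measured TCP pose, the force, the opening and the grip force at its end, in the units of the state.
- telemetry.sense(): the state, without advancing time (a new reading comes with each control period).
- vision.get_image(name): name is "side" or "top"; returns the picture (420x560x3 uint8, red, green, blue); there is no depth.
- vision.camera_info(name): a dict with "K" (3x3 intrinsics, pixels), "dist" ([k1, k2, p1, p2, k3] as OpenCV has them; the pictures are not rectified), "R" (3x3) and "t" (3): a world point X has camera coordinates R X + t. Camera axes: x right, y down, z forward; pixel columns grow to the right and rows downward; lengths in m; the calibration is good to about 2 mm. A picture is of the moment at which its call begins. camera_info takes no time and is no camera call.
- ticket.finish_job(): hands the job in; it is judged then, once.
Trained networks look in the newest picture that a camera, given by its name, has taken for a name from the list of things; names that differ only in an ending like _2 or _b are one class to them, and where a whole thing is asked for, a point or a joint stands for the part that bears it (a point fixed in the world has none). Each returns a list of dicts, best first, with "p" (0 to 1); they miss things now and then, are a little off and sometimes report something else, mostly with a low value. They report only what shows in the picture. A call takes as long as a camera call. They do not tell look-alikes from the thing itself.
- vision.trace(camera, name): "mask" (420x560 bool, what is visible of it) and "bbox" ([left, top, right, bottom] in pixels, round what is visible of it).
The state is a dict: "t": time; "joint_positions": joint angles; "joint_vel": joint speeds; "joint_efforts": joint torques, N m; "ee_pos": TCP position; "orientation": TCP orientation; "ft_force": force on the tool from outside, world axes, zero at the start; "moment": the same for the moment, N m; "gripper_width": opening from 0.0 (shut) to 1.0 (fully open); "gripper_force": force on a finger pad.
Only numpy, scipy, OpenCV 4.12 (cv2) and the standard library are available. Lean on these libraries where they do the work, as an engineer would, in place of code of your own. Each camera call takes 0.05 s, during which the arm holds its last target. There are 200 camera calls.

### The job

Close the big badge in the badge press: set the large loose shell, dome up, level over the back plate in the die, slide the die all the way in under the ram, then pull the lever down until the badge is driven fully home and the lever comes up solid, without forcing it any further. Never let the sprung lever fly back: ease it slowly up to its rest, then let go, leaving the closed badge in the die and the small badges and glue stick where they stand.

Things in the scene. Friction and masses are not known exactly. Their poses are not given: they have to be found in the camera images.
- press: grey bench press fixed to the desk, 180 mm deep, 280 wide, 200 high (335 with its lever). Origin: on the desk under the ram axis; x points from the front (lever side) to the column behind, y to its left (the way the die slides out), z up. Column and head are 56 mm wide about y = 0, 105 to 197 mm high, from 25 mm before the ram axis backwards.
- lever_pivot (a point): axis of the lever, 30 mm behind and 178 mm above the press origin; the lever turns about the press's y axis
- lever_ball (a point): centre of the black ball, 32 mm diameter, at the end of the lever, 160 mm from the pivot; at rest the lever points forward (press -x) and up, 60 degrees over the horizontal, the ball 317 mm above the desk
- press_lever (a joint): lever angle, rad: 0 at rest (up), grows as the ball is pulled forward and down, up to 1.15. Sprung back: 2 N at the ball at rest, 6 N at 0.9. The ram sinks 24 mm per rad, meets the shell at 0.53 to 0.8, needs some 6 N more to drive the badge home, comes up solid at 0.72 to 1.02, as its hidden pressure screw is set. 25 N at the ball is ample; twice that crushes the badge.
- die_slide (a joint): cross slide that carries the die, m: 0 = fully in, die under the ram (against its stop); grows as it is drawn out to the left (press +y), 0.125 at most; slides with about 3 N
- slide_knob (a point): top of the black knob on the outer end of the slide: 19 mm diameter, from 34 to 51 mm above the desk on an 11 mm stem that starts 25 mm above the desk; 78 mm outward (press +y) of the die's centre
- die_mouth (a point): centre of the mouth of the round steel die on the slide: outer diameter 73 mm, inner 61 mm, rim 45.5 mm above the desk; straight under the ram when the slide is in; axes as the press's
- badge_back: the badge's back plate, in the die: a disc 50 mm in diameter with a sloping edge (flat top 43 mm). Origin: centre of its top, 53 mm above the desk at first (7.5 mm above the die's mouth), 48 mm once driven fully home; it stays where it is pushed (40 N). The shell's skirt drops over it with 1.8 mm of play all round; the shell's ceiling rests on it.
- shell: the large badge shell: white domed round cover, 58 mm diameter, 11 mm high, 50 g, with a turned-down steel skirt (2 mm wall, inner diameter 54 mm, 6.5 mm deep inside). Origin: centre of its underside. Lies dome up on the desk left of the press.
- small_badge_1: finished small badge, 38 mm diameter, 7 mm high, lying to the right of the press; not for this job. Origin: centre of its underside.
- small_badge_2: a second finished small badge, the same; not for this job
- glue_stick: white glue stick, 28 mm diameter, 91 mm high, standing to the right of the press; leave alone. Origin: centre of its underside.
There are look-alikes about, which are no part of the job. What is shaped like the shell but black or blue is not meant.

How it is judged:
By the outcome, as a careful person would: the job done as asked, in the order asked, and still so for the second after the job is handed in, with the robot touching nothing.
It also fails if it takes over 72 s, if anything falls off the work surface, if the arm or the gripper's body presses on something with over 40 N, if the wrist force passes 120 N, or if a joint passes its speed limit or range.

## Working session

There is one attempt and no reset: what is moved stays moved. The work goes in short steps, Python scripts to look and compute and a tool call to move; the robot and the scene stay as the last step left them, time stands still between calls to the robot, and variables do not carry over. Pictures are saved under pics/ and viewed, at most 10 in all, crops included, and the job is handed in when it is done.

Besides the shell and the picture viewer there is one more tool, called after "Call:" in YAML: its name, and indented under it one key for each argument. jog_arm: Moves the arm, as the interface text tells. Shift numbers are shares of 0.03 m and turn numbers shares of 8 degrees, none past 1 either way. Its arguments: {"type":"object","properties":{"commands":{"type":"array","items":{"type":"array"}},"newtons":{"type":"number"}},"required":["commands"]}

```bash
mkdir -p pics; cat > h.py <<'E'
from plant import telemetry, vision, ticket
import numpy as np, cv2
def cam(n):
    c=vision.camera_info(n); return [np.array(c[k],float) for k in("K","dist","R","t")]
def ray(n,uv):
    K,d,R,t=cam(n); p=cv2.undistortPoints(np.array([[uv]],float),K,d)[0,0]
    return -R.T@t, R.T@np.array([p[0],p[1],1.])
def onz(n,uv,z):
    o,d=ray(n,uv); return o+d*(z-o[2])/d[2]
def proj(n,X):
    K,d,R,t=cam(n); return cv2.projectPoints(np.atleast_2d(np.array(X,float)),cv2.Rodrigues(R)[0],t,K,d)[0][:,0]
E
python3 - <<'E'
from h import *
for n in("side","top"):
    im=vision.get_image(n); cv2.imwrite(f"pics/{n}0.png",im[:,:,::-1])
    print(n,(-cam(n)[2].T@cam(n)[3]).round(3), cam(n)[2].round(2).tolist())
    for th in("press","shell","lever_ball","slide_knob","die_mouth","badge_back","small_badge_1","glue_stick"):
        for r in vision.trace(n,th)[:4]:
            ys,xs=np.nonzero(r["mask"]); print(th,round(r["p"],2),np.round(r["bbox"]).tolist(),(round(xs.mean(),1),round(ys.mean(),1)),len(xs))
print(telemetry.sense())
E
```

```text
side [-0.002  0.916  0.961] [[-0.86, -0.52, -0.01], [-0.3, 0.52, -0.8], [0.42, -0.68, -0.6]]
press 0.64 [214.0, 168.0, 278.0, 309.0] (np.float64(243.0), np.float64(251.3)) 4779
shell 0.84 [248.0, 326.0, 271.0, 342.0] (np.float64(261.3), np.float64(332.3)) 387
shell 0.78 [216.0, 345.0, 244.0, 369.0] (np.float64(231.0), np.float64(358.0)) 425
shell 0.76 [293.0, 326.0, 317.0, 349.0] (np.float64(304.7), np.float64(337.1)) 349
shell 0.51 [283.0, 306.0, 301.0, 320.0] (np.float64(292.0), np.float64(311.3)) 252
lever_ball 0.85 [235.0, 167.0, 271.0, 212.0] (np.float64(255.4), np.float64(188.2)) 300
slide_knob 0.58 [222.0, 265.0, 259.0, 307.0] (np.float64(241.2), np.float64(285.8)) 979
die_mouth 0.73 [225.0, 264.0, 259.0, 305.0] (np.float64(241.2), np.float64(285.4)) 950
badge_back 0.78 [236.0, 267.0, 248.0, 282.0] (np.float64(243.0), np.float64(273.4)) 208
badge_back 0.58 [233.0, 166.0, 271.0, 212.0] (np.float64(255.6), np.float64(187.7)) 286
small_badge_1 0.42 [329.0, 230.0, 340.0, 236.0] (np.float64(335.4), np.float64(235.2)) 63
small_badge_1 0.4 [301.0, 220.0, 314.0, 227.0] (np.float64(308
[... 1155 characters left out ...]
t_positions': array([-1.17971198e+00,  3.08092588e-01,  1.63378204e+00, -2.75710388e-05,
        1.19970126e+00, -6.96889163e-02]), 'joint_vel': array([-0.00146211,  0.00024747,  0.00056921,  0.00028891, -0.00091698,
        0.00021252]), 'joint_efforts': array([-1.62579113e-04, -4.15274012e+01, -2.77089447e+01, -8.67966742e-05,
        6.60306250e-04, -4.55329939e-06]), 'ee_pos': array([ 0.2778807 , -0.55984469,  0.23128522]), 'orientation': array([ 1.03299558e-05,  9.73577038e-01,  2.28358822e-01, -1.13404386e-05]), 'ft_force': array([-0.31784247, -0.05301462, -0.55083917]), 'moment': array([ 0.00976787, -0.0222813 ,  0.04194724]), 'gripper_force': 0.0, 'gripper_width': 1.0028634694696141}
```

```bash
python3 - <<'E'
import cv2
a=cv2.imread("pics/top0.png")[120:290,160:390]; cv2.imwrite("pics/top0c.png",cv2.resize(a,None,fx=3.45,fy=3.45,interpolation=cv2.INTER_CUBIC))
a=cv2.imread("pics/side0.png")[160:380,190:360]; cv2.imwrite("pics/side0c.png",cv2.resize(a,None,fx=2.7,fy=2.7,interpolation=cv2.INTER_CUBIC))
E
```

```text
(no output)
```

View pics/top0c.png

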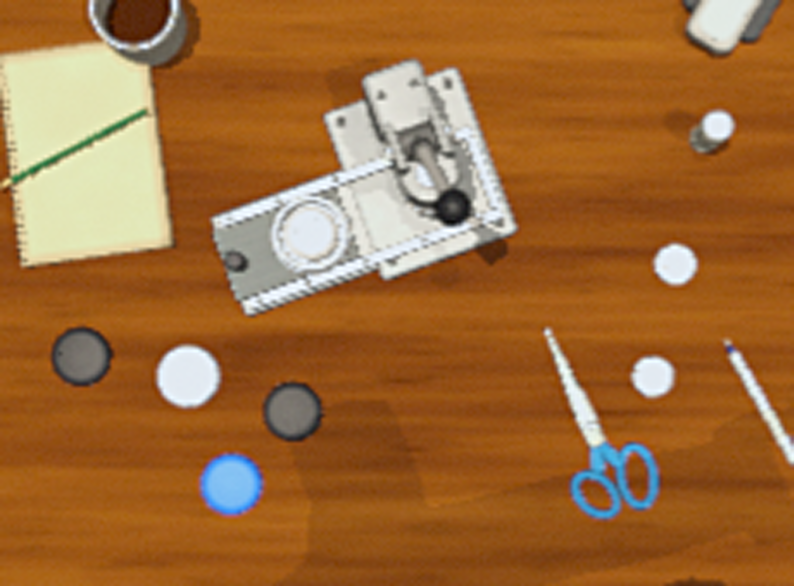

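View pics/side0c.png

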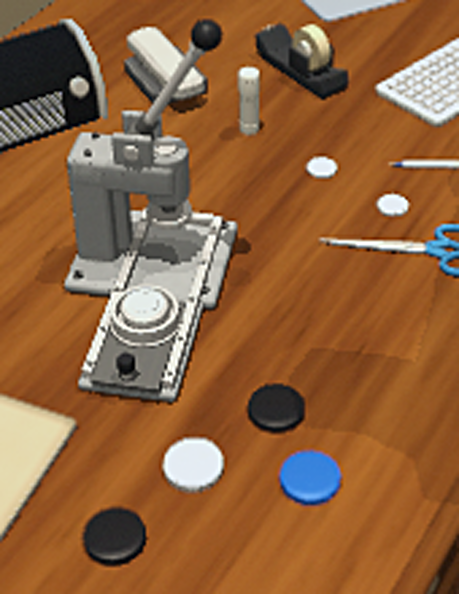

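```bash
cat >> h.py <<'E'
from scipy.optimize import minimize
A=np.linspace(0,2*np.pi,120,endpoint=False)
def circ(c,r,z): return np.c_[c[0]+r*np.cos(A),c[1]+r*np.sin(A),np.full(120,z)]
def samp(n,g,P):
    p=proj(n,P).astype(np.float32); return cv2.remap(g,p[:,:1].copy(),p[:,1:].copy(),cv2.INTER_CUBIC)[:,0]
def fitc(n,im,c0,r,z,sgn=1,d=.002,win=.012):
    g=im.astype(np.float32).mean(2) if im.ndim==3 else im
    f=lambda c:-sgn*np.mean(samp(n,g,circ(c,r-d,z))-samp(n,g,circ(c,r+d,z)))
    G=[(f((c0[0]+a,c0[1]+b)),c0[0]+a,c0[1]+b) for a in np.arange(-win,win+1e-6,.002) for b in np.arange(-win,win+1e-6,.002)]
    b=min(G); r_=minimize(f,b[1:],method="Nelder-Mead",options=dict(initial_simplex=[b[1:],(b[1]+.001,b[2]),(b[1],b[2]+.001)]))
    return r_.x.round(4),round(-r_.fun,1)
def dark(n,im,uv,w):
    u,v=map(int,uv); g=im[v-w:v+w+1,u-w:u+w+1].astype(float).mean(2); m=np.clip(90-g,0,60)
    y,x=np.mgrid[v-w:v+w+1,u-w:u+w+1]; return (m*x).sum()/m.sum(),(m*y).sum()/m.sum()
E
cat > m.py <<'E'
from h import *
S={n:cv2.imread(f"pics/{n}0.png")[:,:,::-1].copy() for n in("side","top")}
o={}
for n,sh,pl,kn,ba in(("top",(214.5,229),(249.6,187),(228,195.5),(292,179.5)),("side",(261.5,331.5),(244.4,274),(236,292.5),(265.6,173))):
    im=S[n]
    print(n,"shell",[fitc(n,im,onz(n,sh,.006),r,z) for r,z in((.029,.004),(.029,.0065))])
    print("plate",[fitc(n,im,onz(n,pl,.053),r,z) for r,z in((.025,.051),(.0235,.052))],"rim",fitc(n,im,onz(n,pl,.0455),.0365,.0455),fitc(n,im,onz(n,pl,.0455),.0305,.0455,-1))
    k=dark(n,im,kn,4); b=dark(n,im,ba,7); o[n]=(k,b); print("knob",k,onz(n,k,.045),"ball",b,onz(n,b,.317))
def tri(us):
    M=0;v=0
    for n,u in us:
        c,d=ray(n,u); d/=np.linalg.norm(d); P=np.eye(3)-np.outer(d,d); M=M+P; v=v+P@c
    return np.linalg.solve(M,v)
for i in(0,1): print(tri([(n,o[n][i]) for n in o]))
E
python3 m.py
```

```text
top shell [(array([0.4377, 0.305 ]), np.float64(106.4)), (array([0.4376, 0.3046]), np.float64(107.0))]
plate [(array([0.5749, 0.1868]), np.float64(31.1)), (array([0.5796, 0.1842]), np.float64(28.3))] rim (array([0.5761, 0.1851]), np.float64(55.1)) (array([0.5772, 0.1854]), np.float64(41.7))
knob (np.float64(228.4759746146872), np.float64(196.45512239347235)) [0.54414829 0.25380784 0.045     ] ball (np.float64(290.62234419263456), np.float64(179.62438031161471)) [0.57293373 0.05383114 0.317     ]Traceback (most recent call last):
  File "m.py", line 6, in <module>
    print(n,"shell",[fitc(n,im,onz(n,sh,.006),r,z) for r,z in((.029,.004),(.029,.0065))])
                     ~~~~^^^^^^^^^^^^^^^^^^^^^^^^^
  File "h.py", line 20, in fitc
    G=[(f((c0[0]+a,c0[1]+b)),c0[0]+a,c0[1]+b) for a in np.arange(-win,win+1e-6,.002) for b in np.arange(-win,win+1e-6,.002)]
        ~^^^^^^^^^^^^^^^^^^^
  File "h.py", line 19, in <lambda>
    f=lambda c:-sgn*np.mean(samp(n,g,circ(c,r-d,z))-samp(n,g,circ(c,r+d,z)))
                                                    ~~~~^^^^^^^^^^^^^^^^^^^
  File "h.py", line 16, in samp
    p=proj(n,P).astype(np.float32); return cv2.remap(g,p[:,:1].copy(),p[:,1:].copy(),cv2.INTER_CUBIC)[:,0]
      ~~~~^^^^^
  File "h.py", line 11, in proj
    K,d,R,t=cam(n); return cv2.projectPoints(np.atleast_2d(np.array(X,float)),cv2.Rodrigues(R)[0],t,K,d)[0][:,0]
            ~~~^^^
  File "h.py", line 4, in cam
    c=vision.camera_info(n); return [np.array(c[k],float) for k in("K","dist","R","t")]
ValueError: time passes only in moves, steps and waits
```

```bash
sed -i 's/^def cam(n):/import functools\n@functools.lru_cache(None)\ndef cam(n):/' h.py; python3 m.py
```

```text
top shell [(array([0.4377, 0.305 ]), np.float64(106.4)), (array([0.4376, 0.3046]), np.float64(107.0))]
plate [(array([0.5749, 0.1868]), np.float64(31.1)), (array([0.5796, 0.1842]), np.float64(28.3))] rim (array([0.5761, 0.1851]), np.float64(55.1)) (array([0.5772, 0.1854]), np.float64(41.7))
knob (np.float64(228.4759746146872), np.float64(196.45512239347235)) [0.54414829 0.25380784 0.045     ] ball (np.float64(290.62234419263456), np.float64(179.62438031161471)) [0.57293373 0.05383114 0.317     ]
side shell [(array([0.44 , 0.301]), np.float64(138.9)), (array([0.439 , 0.3026]), np.float64(140.2))]
plate [(array([0.5745, 0.1863]), np.float64(95.5)), (array([0.5739, 0.1871]), np.float64(88.1))] rim (array([0.5762, 0.1843]), np.float64(82.1)) (array([0.5763, 0.1846]), np.float64(105.6))
knob (np.float64(236.26958719460828), np.float64(293.72704296545913)) [0.54801031 0.2571439  0.045     ] ball (np.float64(265.928498344869), np.float64(172.8714414685525)) [0.57139485 0.05623738 0.317     ]
[0.54634435 0.25527964 0.04399357]
[0.57309794 0.05376817 0.31513641]
```

Top crop shows the candidates: black discs at (81,356) and (293,411), a blue one at (232,485), and the white one at (188,376). In the full images the white one is at (214,229) in top and (261,331) in side. It is the only white domed disc of 58 mm left of the press, so it is the shell, and both enlarged crops confirm it. The die with its back plate is at crop (309,231), the knob at (235,261) and the ball at (455,206).

Call:
jog_arm:
  commands:
    - [[0,0,0],[0,0,0.56],0.8]
    - [[0.63,-0.99,0],[0,0,0],0.8]
    - [[0.63,-0.99,0],[0,0,0],0.8]
    - [[0.63,-0.99,0],[0,0,0],0.8]
    - [[0.63,-0.99,0],[0,0,0],0.8]
    - [[0.63,-0.99,0],[0,0,0],0.8]
    - [[0.63,-0.99,0],[0,0,0],0.8]
    - [[0.63,-0.99,0],[0,0,0],0.8]
    - [[0.63,-0.99,0],[0,0,0],0.8]
    - [[0.63,-0.99,0],[0,0,0],0.8]
    - [[0.63,-0.99,0],[0,0,0],0.8]
    - [[0.63,-0.99,0],[0,0,0],0.8]
    - [[0.63,-0.99,0],[0,0,0],0.8]
    - [[0.63,-0.99,0],[0,0,0],0.8]
    - [[0.63,-0.99,0],[0,0,0],0.8]
    - [[0.63,-0.99,0],[0,0,0],0.8]
    - [[0.63,-0.99,0],[0,0,0],0.8]
    - [[0.63,-0.99,0],[0,0,0],0.8]
    - [[0.63,-0.99,0],[0,0,0],0.8]
    - [[0.63,-0.99,0],[0,0,0],0.8]
  newtons: 30

```text
t: 2.9
ee_pos: [0.4006, 0.0993, 0.2317]
orientation: [0.0, 0.982, 0.19, 0.001]
ft_force: [1.0, -0.7, -0.1]
gripper_width: 0.804
gripper_force: 0.0
```

Call:
jog_arm:
  commands:
    - [[0.63,-0.99,0],[0,0,0],0.8]
    - [[0.63,-0.99,0],[0,0,0],0.8]
    - [[0.63,-0.99,0],[0,0,0],0.8]
    - [[0.63,-0.99,0],[0,0,0],0.8]
    - [[0.63,-0.99,0.2],[0,0,0],0.8]
    - [[0.63,-0.99,1],[0,0,0],0.8]
    - [[0,0,1],[0,0,0],0.8]
    - [[0,0,1],[0,0,0],0.8]
    - [[0,0,0],[0,0,0],0.8]
    - [[0,0,0],[0,0,0],0.8]

```text
t: 3.9
ee_pos: [0.4388, 0.3052, 0.1352]
orientation: [0.0, 0.982, 0.19, -0.001]
ft_force: [0.5, 0.2, 0.7]
gripper_width: 0.8
gripper_force: 0.0
```

```bash
cat >> h.py <<'E'
from scipy.spatial.transform import Rotation as Rn
YAW=np.radians(21.9)
def st(target=None,z=0):
    s=telemetry.sense(); q=s["orientation"]; R=Rn.from_quat([*q[1:],q[0]])
    print("t",round(s["t"],2),"p",s["ee_pos"].round(4),"eul",R.as_euler("ZYX",degrees=True).round(2),"F",s["ft_force"].round(1),"w",round(s["gripper_width"],3),"gf",round(s["gripper_force"],1))
    if target is not None: print("tool delta /0.03:",((R.inv().apply(np.array(target)-s["ee_pos"]))/.03).round(3))
E
python3 -c "
from h import *
st((.4385,.3035,.03))"
```

```text
t 3.9 p [0.4388 0.3052 0.1352] eul [2.1920e+01 7.0000e-02 1.7999e+02] F [0.5 0.2 0.7] w 0.8 gf 0.0
tool delta /0.03: [-0.026  0.05   3.507]
```

Call:
jog_arm:
  commands:
    - [[-0.03,0.05,1],[0,0,0],0.8]
    - [[0,0,1],[0,0,0],0.8]
    - [[0,0,1],[0,0,0],0.8]
    - [[0,0,1],[0,0,0],0.8]
    - [[0,0,0.3],[0,0,0],0.8]
    - [[0,0,0.1],[0,0,0],0.8]
    - [[0,0,0.1],[0,0,0],0.8]
    - [[0,0,0],[0,0,0],0.8]

```text
t: 4.7
ee_pos: [0.4402, 0.3045, 0.0019]
orientation: [-0.001, 0.982, 0.19, 0.001]
ft_force: [-0.7, -0.6, 0.6]
gripper_width: 0.803
gripper_force: 0.0
```

Call:
jog_arm:
  commands:
    - [[0,0,0.03],[0,0,0],0.8]
    - [[0,0,0.03],[0,0,0],0.8]
    - [[0,0,0],[0,0,0],0.8]

```text
t: 5.0
ee_pos: [0.439, 0.3038, -0.0011]
orientation: [-0.0, 0.982, 0.19, 0.0]
ft_force: [-0.6, 0.3, 0.9]
gripper_width: 0.802
gripper_force: 0.0
```

Call:
jog_arm:
  commands:
    - [[0,0,0.03],[0,0,0],0.8]
    - [[0,0,0.03],[0,0,0],0.8]
    - [[0,0,0],[0,0,0],0.8]

```text
t: 5.3
ee_pos: [0.4386, 0.3036, -0.0035]
orientation: [0.0, 0.982, 0.19, -0.0]
ft_force: [0.8, 0.3, -0.5]
gripper_width: 0.797
gripper_force: 0.0
```

Call:
jog_arm:
  commands:
    - [[0,0,0],[0,0,0],0.6]
    - [[0,0,0],[0,0,0],0.5]
    - [[0,0,0],[0,0,0],0.5]
    - [[0,0,0],[0,0,0],0.5]
    - [[0,0,0],[0,0,0],0.5]
    - [[0,0,0],[0,0,0],0.5]
  newtons: 30

```text
t: 5.9
ee_pos: [0.4387, 0.3036, -0.003]
orientation: [0.0, 0.982, 0.19, -0.0]
ft_force: [-1.0, -1.2, 5.1]
gripper_width: 0.66
gripper_force: 32.1
```

Call:
jog_arm:
  commands:
    - [[0,0,-0.2],[0,0,0],0.5]
    - [[0,0,-0.5],[0,0,0],0.5]
    - [[0,0,-1],[0,0,0],0.5]
    - [[0,0,-1],[0,0,0],0.5]
    - [[0,0,-0.3],[0,0,0],0.5]
    - [[0,0,0],[0,0,0],0.5]
    - [[0,0,0],[0,0,0],0.5]

```text
t: 6.6
ee_pos: [0.4382, 0.3033, 0.0861]
orientation: [0.0, 0.982, 0.19, -0.0]
ft_force: [-0.1, -0.7, -0.7]
gripper_width: 0.663
gripper_force: 32.3
```

```bash
python3 - <<'E'
from h import *
st()
im=vision.get_image("side"); cv2.imwrite("pics/side1.png",im[:,:,::-1])
a=im[265:365,200:330,::-1]; cv2.imwrite("pics/side1c.png",cv2.resize(a,None,fx=6,fy=6,interpolation=cv2.INTER_CUBIC))
im=vision.get_image("top"); cv2.imwrite("pics/top1.png",im[:,:,::-1])
E
```

```text
t 6.6 p [0.4382 0.3033 0.0861] eul [2.1920e+01 5.0000e-02 1.7999e+02] F [-0.1 -0.7 -0.7] w 0.663 gf 32.3
```

View pics/side1c.png

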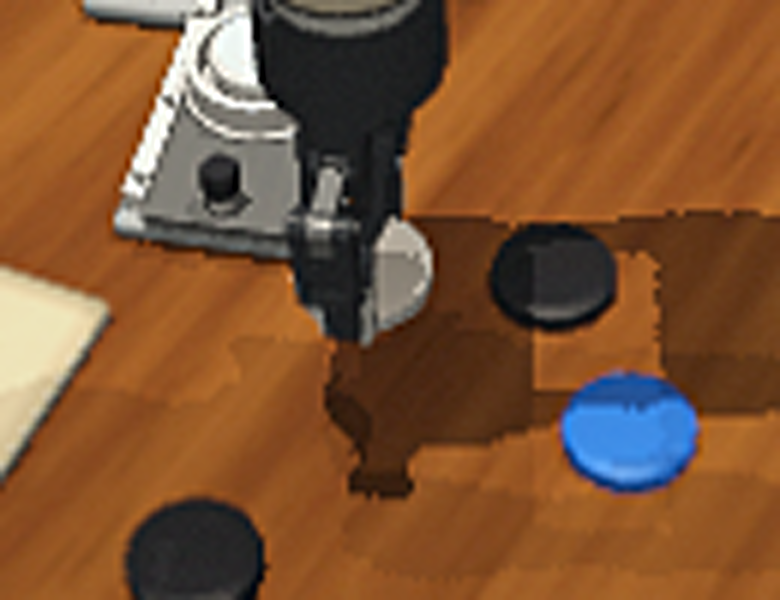

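Held level, the shell's centre is near (385,275) in the crop. The finger tip at (350,340) is about level with the skirt's underside. Next I check the back plate's centre more closely before placing.

```bash
python3 - <<'E'
from h import *
S={n:cv2.imread(f"pics/{n}0.png")[:,:,::-1].copy() for n in("side","top")}
for n in S:
    for r,z in((.0215,.053),(.025,.0515),(.025,.050),(.025,.048),(.0305,.0455),(.0365,.0455)):
        print(n,r,z,fitc(n,S[n],(.576,.185),r,z,-1 if r==.0305 else 1,d=.0013,win=.006))
out=[]
for n,(u,v) in(("side",(243,277)),("top",(249,187))):
    a=cv2.resize(S[n][v-18:v+19,u-18:u+19,::-1],None,fx=10,fy=10,interpolation=cv2.INTER_CUBIC)
    b=a.copy()
    for r,z,c in((.0215,.053,(0,0,255)),(.025,.050,(0,160,0)),(.0305,.0455,(255,0,0)),(.0365,.0455,(255,0,255))):
        p=(proj(n,circ((.5762,.1848),r,z))-[u-18,v-18]+.5)*10
        cv2.polylines(b,[p.astype(int)],True,c,1)
    out.append(np.vstack([a,b])[:, :])
o=np.hstack(out); cv2.imwrite("pics/ov.png",cv2.resize(o,(590,590)))
E
```

```text
side 0.0215 0.053 (array([0.5699, 0.1866]), np.float64(39.3))
side 0.025 0.0515 (array([0.5744, 0.1865]), np.float64(72.3))
side 0.025 0.05 (array([0.5753, 0.1853]), np.float64(72.9))
side 0.025 0.048 (array([0.5765, 0.1838]), np.float64(73.3))
side 0.0305 0.0455 (array([0.5762, 0.1846]), np.float64(79.8))
side 0.0365 0.0455 (array([0.5762, 0.1844]), np.float64(61.8))
top 0.0215 0.053 (array([0.5823, 0.1839]), np.float64(18.4))
top 0.025 0.0515 (array([0.5746, 0.1869]), np.float64(23.1))
top 0.025 0.05 (array([0.5749, 0.187 ]), np.float64(23.1))
top 0.025 0.048 (array([0.5749, 0.187 ]), np.float64(23.1))
top 0.0305 0.0455 (array([0.5773, 0.1851]), np.float64(31.6))
top 0.0365 0.0455 (array([0.576 , 0.1851]), np.float64(40.2))
```

View pics/ov.png

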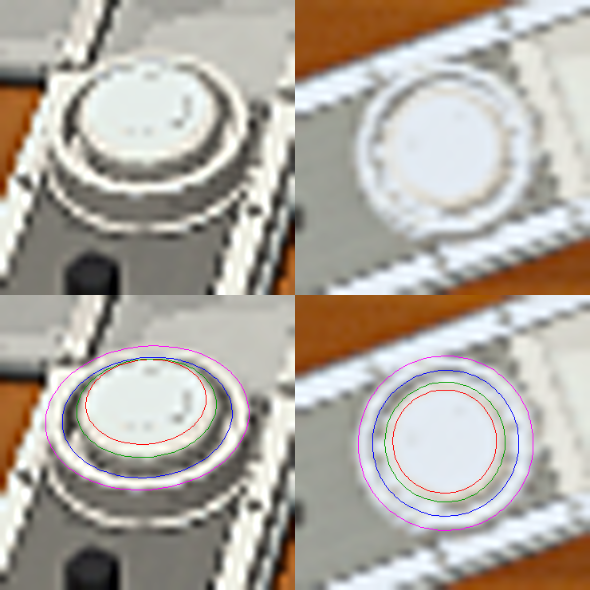

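The overlay fits: die rim and plate are concentric at about (0.576, 0.185). In the side crop (145,420) and top crop (445,443), the circles lie on the edges within 1 mm.

```bash
python3 -c "
from h import *
st((.576,.185,.056))"
```

```text
t 6.7 p [0.4374 0.3029 0.0851] eul [ 21.92   0.18 179.98] F [ 0.5  0.  -0.1] w 0.662 gf 32.3
tool delta /0.03: [2.822 5.37  0.962]
```

Call:
jog_arm:
  commands:
    - [[0.2,0.4,0],[0,0,0],0.5]
    - [[0.46,0.88,0],[0,0,0],0.5]
    - [[0.46,0.88,0],[0,0,0],0.5]
    - [[0.46,0.88,0],[0,0,0],0.5]
    - [[0.46,0.88,0],[0,0,0],0.5]
    - [[0.46,0.88,0],[0,0,0],0.5]
    - [[0.28,0.56,0],[0,0,0],0.5]
    - [[0,0,0.5],[0,0,0],0.5]
    - [[0,0,0.4],[0,0,0],0.5]
    - [[0,0,0],[0,0,0],0.5]
    - [[0,0,0],[0,0,0],0.5]

```text
t: 7.8
ee_pos: [0.5739, 0.1862, 0.0581]
orientation: [-0.0, 0.982, 0.191, -0.002]
ft_force: [0.3, -0.9, -0.7]
gripper_width: 0.663
gripper_force: 32.2
```

```bash
python3 - <<'E'
from h import *
out=[]
for n,(u,v) in(("side",(243,277)),("top",(249,187))):
    im=vision.get_image(n); st((.576,.185,.056)); cv2.imwrite(f"pics/{n}2.png",im[:,:,::-1])
    a=cv2.resize(im[v-25:v+25,u-25:u+25,::-1],None,fx=8,fy=8,interpolation=cv2.INTER_CUBIC)
    for r,z,c in((.029,.059,(0,0,255)),(.029,.065,(0,160,0)),(.0365,.0455,(255,0,255))):
        p=(proj(n,circ((.576,.185),r,z))-[u-25,v-25]+.5)*8
        cv2.polylines(a,[p.astype(int)],True,c,1)
    out.append(a)
cv2.imwrite("pics/ov2.png",np.hstack(out))
E
```

```text
t 7.85 p [0.5748 0.1864 0.059 ] eul [ 2.2010e+01  1.0000e-01 -1.7998e+02] F [ 0.8 -0.4  0.2] w 0.667 gf 32.3
tool delta /0.03: [0.018 0.057 0.099]
t 7.9 p [0.5755 0.1864 0.0596] eul [ 2.2000e+01  2.0000e-02 -1.7999e+02] F [ 0.5  0.9 -0.4] w 0.661 gf 32.3
tool delta /0.03: [-0.003  0.051  0.12 ]
```

View pics/ov2.png

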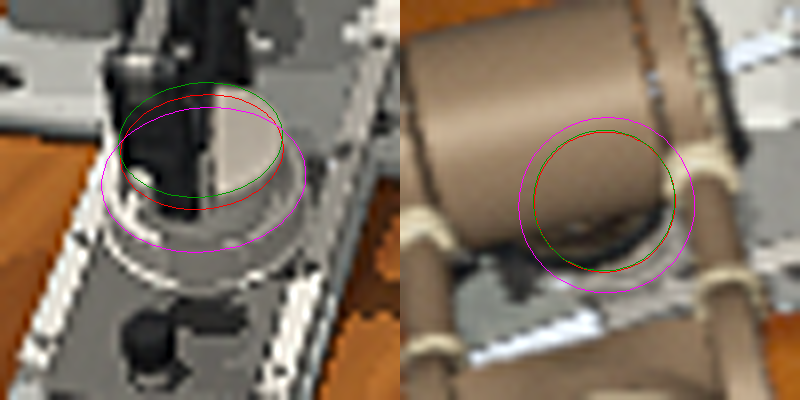

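The side crop shows the shell's right edge at (283,150), on the predicted outline over the die. I correct by 1.5 mm and lower.

Call:
jog_arm:
  commands:
    - [[0,0.05,0],[0,0,0],0.5]
    - [[0,0,0.1],[0,0,0],0.5]
    - [[0,0,0.1],[0,0,0],0.5]
    - [[0,0,0.05],[0,0,0],0.5]
    - [[0,0,0],[0,0,0],0.5]
    - [[0,0,0],[0,0,0],0.5]

```text
t: 8.5
ee_pos: [0.5766, 0.1842, 0.0521]
orientation: [-0.0, 0.982, 0.19, -0.0]
ft_force: [-0.3, 0.9, -0.8]
gripper_width: 0.666
gripper_force: 32.3
```

Call:
jog_arm:
  commands:
    - [[0,0,0.05],[0,0,0],0.5]
    - [[0,0,0.05],[0,0,0],0.5]
    - [[0,0,0],[0,0,0],0.5]
    - [[0,0,0],[0,0,0],0.5]

```text
t: 8.9
ee_pos: [0.5766, 0.1842, 0.0491]
orientation: [0.0, 0.982, 0.19, -0.0]
ft_force: [0.0, -0.1, -0.6]
gripper_width: 0.661
gripper_force: 32.3
```

```bash
python3 -c "
from h import *
st((.576,.185,.0455))"
```

```text
t 8.9 p [0.5766 0.1842 0.0491] eul [ 2.192e+01  1.000e-02 -1.800e+02] F [ 0.  -0.1 -0.6] w 0.661 gf 32.3
tool delta /0.03: [-0.01  -0.033  0.119]
```

Call:
jog_arm:
  commands:
    - [[0,-0.02,0],[0,0,0],0.5]
    - [[0,0,0.04],[0,0,0],0.5]
    - [[0,0,0],[0,0,0],0.5]
    - [[0,0,0],[0,0,0],0.5]

```text
t: 9.3
ee_pos: [0.5764, 0.1848, 0.0479]
orientation: [-0.0, 0.982, 0.19, -0.0]
ft_force: [-0.4, 0.2, -0.1]
gripper_width: 0.664
gripper_force: 32.3
```

Call:
jog_arm:
  commands:
    - [[0,0,0.04],[0,0,0],0.5]
    - [[0,0,0],[0,0,0],0.5]
    - [[0,0,0],[0,0,0],0.5]

```text
t: 9.6
ee_pos: [0.5767, 0.1847, 0.047]
orientation: [0.0, 0.982, 0.19, 0.0]
ft_force: [-0.1, -1.5, 0.9]
gripper_width: 0.662
gripper_force: 32.3
```

Call:
jog_arm:
  commands:
    - [[0,0,0.04],[0,0,0],0.5]
    - [[0,0,0],[0,0,0],0.5]
    - [[0,0,0],[0,0,0],0.5]

```text
t: 9.9
ee_pos: [0.577, 0.1846, 0.0462]
orientation: [0.0, 0.982, 0.19, 0.0]
ft_force: [0.1, -2.1, 4.3]
gripper_width: 0.666
gripper_force: 32.7
```

Call:
jog_arm:
  commands:
    - [[-0.01,0.025,0],[0,0,0],0.5]
    - [[0,0,0],[0,0,0],0.5]
    - [[0,0,0],[0,0,0],0.5]

```text
t: 10.2
ee_pos: [0.5771, 0.1841, 0.0458]
orientation: [0.0, 0.982, 0.19, 0.001]
ft_force: [0.7, -0.7, 3.5]
gripper_width: 0.664
gripper_force: 32.6
```

Call:
jog_arm:
  commands:
    - [[-0.01,0.025,0],[0,0,0],0.5]
    - [[0,0,0],[0,0,0],0.5]
    - [[0,0,0],[0,0,0],0.5]

```text
t: 10.5
ee_pos: [0.5764, 0.1831, 0.0451]
orientation: [0.0, 0.982, 0.19, -0.0]
ft_force: [1.4, -1.2, -1.4]
gripper_width: 0.664
gripper_force: 32.3
```

Contact vanished, so it slid onto the plate. Continue lowering.

Call:
jog_arm:
  commands:
    - [[0,0.01,0.03],[0,0,0],0.5]
    - [[0,0,0],[0,0,0],0.5]
    - [[0,0,0],[0,0,0],0.5]

```text
t: 10.8
ee_pos: [0.5764, 0.1828, 0.0444]
orientation: [0.0, 0.982, 0.19, -0.0]
ft_force: [0.7, -1.7, -0.8]
gripper_width: 0.658
gripper_force: 32.3
```

Call:
jog_arm:
  commands:
    - [[0,0,0.03],[0,0,0],0.5]
    - [[0,0,0],[0,0,0],0.5]
    - [[0,0,0],[0,0,0],0.5]

```text
t: 11.1
ee_pos: [0.5765, 0.1828, 0.0437]
orientation: [0.0, 0.982, 0.19, -0.0]
ft_force: [1.5, -0.4, -0.2]
gripper_width: 0.662
gripper_force: 32.3
```

Call:
jog_arm:
  commands:
    - [[0,0,0],[0,0,0],0.7]
    - [[0,0,0],[0,0,0],0.75]
    - [[0,0,0],[0,0,0],0.8]
    - [[0,0,0],[0,0,0],0.82]
    - [[0,0,0],[0,0,0],0.82]
    - [[0,0,-0.3],[0,0,0],0.82]
    - [[0,0,-1],[0,0,0],0.82]
    - [[0,0,-1],[0,0,0],0.82]
    - [[-0.5,-0.9,-1],[0,0,0],0.5]
    - [[-0.5,-0.9,0],[0,0,0],0]
    - [[-0.5,-0.9,0],[0,0,0],0]
    - [[-0.5,-0.9,0],[0,0,0],0]
    - [[-0.5,-0.9,0],[0,0,0],0]
    - [[-0.5,0,0],[0,0,0],0]
    - [[0,0,0],[0,0,0],0]

```text
t: 12.6
ee_pos: [0.4406, 0.2746, 0.143]
orientation: [0.0, 0.982, 0.191, -0.001]
ft_force: [0.2, 0.4, 0.6]
gripper_width: -0.001
gripper_force: 0.0
```

```bash
python3 - <<'E'
from h import *
out=[];st()
for n,(u,v) in(("side",(243,277)),("top",(249,187))):
    im=vision.get_image(n); cv2.imwrite(f"pics/{n}3.png",im[:,:,::-1])
    print(n,fitc(n,im,(.576,.185),.029,.0515),fitc(n,im,(.576,.185),.0365,.0455))
    a=cv2.resize(im[v-25:v+25,u-25:u+25,::-1],None,fx=8,fy=8,interpolation=cv2.INTER_CUBIC)
    out.append(a)
cv2.imwrite("pics/ov3.png",np.hstack(out))
E
```

```text
t 12.6 p [0.4406 0.2746 0.143 ] eul [2.2040e+01 9.0000e-02 1.7999e+02] F [0.2 0.4 0.6] w -0.001 gf 0.0
side (array([0.5773, 0.1825]), np.float64(75.0)) (array([0.5762, 0.1841]), np.float64(89.6))
top (array([0.5758, 0.1934]), np.float64(26.8)) (array([0.5762, 0.1849]), np.float64(53.7))
```

View pics/ov3.png

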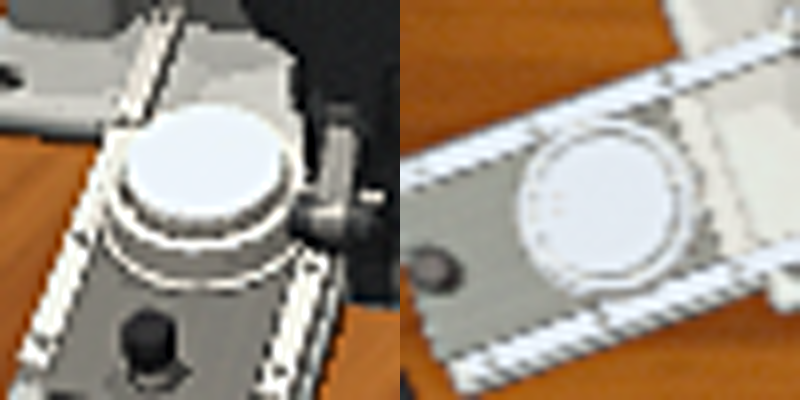

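The shell sits level and centred on the plate, at side (203,150) and top (608,203), with the die ring at (606,206). Now I push the slide in with shut fingers outside the knob.

```bash
python3 -c "
from h import *
st((.535,.287,.037))"
```

```text
t 12.7 p [0.4433 0.2747 0.1435] eul [ 2.193e+01 -1.000e-01  1.800e+02] F [-0.3 -0.3  0.5] w -0.001 gf 0.0
tool delta /0.03: [2.981 0.762 3.555]
```

Call:
jog_arm:
  commands:
    - [[0.75,0.19,0],[0,0,0],0]
    - [[0.75,0.19,0],[0,0,0],0]
    - [[0.75,0.19,0],[0,0,0],0]
    - [[0.73,0.19,0],[0,0,0],0]
    - [[0,0,1],[0,0,0],0]
    - [[0,0,1],[0,0,0],0]
    - [[0,0,0.9],[0,0,0],0]
    - [[0,0,0.6],[0,0,0],0]
    - [[0,0,0],[0,0,0],0]
    - [[0,0,0],[0,0,0],0]

```text
t: 13.7
ee_pos: [0.5352, 0.2864, 0.0378]
orientation: [-0.0, 0.982, 0.19, 0.0]
ft_force: [-0.5, 0.2, -0.1]
gripper_width: -0.002
gripper_force: 0.0
```

Call:
jog_arm:
  commands:
    - [[0,0.1,0],[0,0,0],0]
    - [[0,0.1,0],[0,0,0],0]
    - [[0,0.1,0],[0,0,0],0]
    - [[0,0.1,0],[0,0,0],0]
    - [[0,0.1,0],[0,0,0],0]

```text
t: 14.2
ee_pos: [0.5401, 0.2732, 0.0383]
orientation: [-0.001, 0.982, 0.19, 0.0]
ft_force: [-1.4, 2.4, 1.1]
gripper_width: -0.0
gripper_force: 1.4
```

Call:
jog_arm:
  commands:
    - [[0,0.12,0],[0,0,0],0]
    - [[0,0.15,0],[0,0,0],0]
    - [[0,0.15,0],[0,0,0],0]
    - [[0,0.15,0],[0,0,0],0]
    - [[0,0.15,0],[0,0,0],0]
    - [[0,0.15,0],[0,0,0],0]
    - [[0,0.15,0],[0,0,0],0]
    - [[0,0.15,0],[0,0,0],0]
    - [[0,0.15,0],[0,0,0],0]
    - [[0,0.15,0],[0,0,0],0]
    - [[0,0.15,0],[0,0,0],0]
    - [[0,0.15,0],[0,0,0],0]
    - [[0,0.15,0],[0,0,0],0]
    - [[0,0.15,0],[0,0,0],0]
    - [[0,0.15,0],[0,0,0],0]
    - [[0,0.15,0],[0,0,0],0]
    - [[0,0.15,0],[0,0,0],0]
    - [[0,0.15,0],[0,0,0],0]
    - [[0,0.15,0],[0,0,0],0]
    - [[0,0.15,0],[0,0,0],0]

```text
t: 16.2
ee_pos: [0.5727, 0.1897, 0.0375]
orientation: [0.0, 0.982, 0.19, -0.001]
ft_force: [-3.3, 0.7, 3.2]
gripper_width: 0.001
gripper_force: 1.8
```

Call:
jog_arm:
  commands:
    - [[0,0.15,0],[0,0,0],0]
    - [[0,0.15,0],[0,0,0],0]
    - [[0,0.15,0],[0,0,0],0]
    - [[0,0.1,0],[0,0,0],0]
    - [[0,0.1,0],[0,0,0],0]
    - [[0,0,0],[0,0,0],0]

```text
t: 16.8
ee_pos: [0.5811, 0.1716, 0.0377]
orientation: [0.0, 0.982, 0.19, 0.001]
ft_force: [-0.7, 0.5, 0.4]
gripper_width: -0.0
gripper_force: 0.3
```

Call:
jog_arm:
  commands:
    - [[0,0.07,0],[0,0,0],0]
    - [[0,0.07,0],[0,0,0],0]
    - [[0,0.07,0],[0,0,0],0]

```text
t: 17.1
ee_pos: [0.5831, 0.1665, 0.0378]
orientation: [-0.0, 0.982, 0.19, 0.001]
ft_force: [-1.2, 2.6, -0.2]
gripper_width: 0.002
gripper_force: 1.1
```

Call:
jog_arm:
  commands:
    - [[0,0.05,0],[0,0,0],0]
    - [[0,0.03,0],[0,0,0],0]

```text
t: 17.3
ee_pos: [0.584, 0.1641, 0.0379]
orientation: [-0.0, 0.982, 0.19, 0.0]
ft_force: [-0.5, 2.3, 0.2]
gripper_width: 0.004
gripper_force: 1.1
```

Call:
jog_arm:
  commands:
    - [[0,0.04,0],[0,0,0],0]
    - [[0,0,0],[0,0,0],0]

```text
t: 17.5
ee_pos: [0.5844, 0.1628, 0.0379]
orientation: [0.0, 0.982, 0.19, 0.0]
ft_force: [0.6, 1.8, -0.8]
gripper_width: 0.001
gripper_force: 0.7
```

Call:
jog_arm:
  commands:
    - [[0,0.05,0],[0,0,0],0]
    - [[0,0.05,0],[0,0,0],0]

```text
t: 17.7
ee_pos: [0.5847, 0.1619, 0.0379]
orientation: [-0.002, 0.982, 0.189, -0.0]
ft_force: [-2.8, 10.8, 0.4]
gripper_width: -0.001
gripper_force: 4.9
```

Call:
jog_arm:
  commands:
    - [[0,0.05,0],[0,0,0],0]
    - [[0,0.05,0],[0,0,0],0]

```text
t: 17.9
ee_pos: [0.5849, 0.1616, 0.0379]
orientation: [-0.004, 0.982, 0.189, -0.001]
ft_force: [-5.2, 17.8, 1.1]
gripper_width: 0.0
gripper_force: 8.5
```

Call:
jog_arm:
  commands:
    - [[0,0.04,0],[0,0,0],0]
    - [[0,0,0],[0,0,0],0]

```text
t: 18.1
ee_pos: [0.5849, 0.1616, 0.0379]
orientation: [-0.004, 0.982, 0.189, -0.001]
ft_force: [-5.1, 16.8, 0.4]
gripper_width: -0.004
gripper_force: 8.5
```

The die is firmly on its stop at 17 N. Now I back off, rise, and go over the ball.

Call:
jog_arm:
  commands:
    - [[0,-0.3,0],[0,0,0],0]
    - [[0,-0.3,0],[0,0,0],0.3]
    - [[0,0,-1],[0,0,0],0.6]
    - [[0,0,-1],[0,0,0],0.75]
    - [[0,0,-1],[0,0,0],0.75]
    - [[0,0,-1],[0,0,0],0.75]
    - [[0,0,-1],[0,0,0],0.75]
    - [[0,0,-1],[0,0,0],0.75]
    - [[0,0,-1],[0,0,0],0.75]
    - [[0,0,-1],[0,0,0],0.75]
    - [[0,0,-1],[0,0,0],0.75]
    - [[0,0,-1],[0,0,0],0.75]
    - [[0,0,-1],[0,0,0],0.75]
    - [[0,0,0],[0,0,0],0.75]
    - [[0,0,0],[0,0,0],0.75]

```text
t: 19.6
ee_pos: [0.5804, 0.1723, 0.3686]
orientation: [0.001, 0.982, 0.19, 0.001]
ft_force: [-0.0, -0.2, -0.5]
gripper_width: 0.753
gripper_force: 0.0
```

```bash
python3 - <<'E'
from h import *
st((.5735,.0535,.37))
im=vision.get_image("top"); cv2.imwrite("pics/top4.png",im[:,:,::-1])
i2=vision.get_image("side"); cv2.imwrite("pics/side4.png",i2[:,:,::-1])
a=cv2.resize(i2[150:320,190:320,::-1],None,fx=3.4,fy=3.4,interpolation=cv2.INTER_CUBIC)
cv2.imwrite("pics/s4c.png",a)
b=dark("side",i2,(265.6,173),7); print(b)
E
```

```text
t 19.6 p [0.5804 0.1723 0.3686] eul [ 2.1890e+01 -1.1000e-01  1.7992e+02] F [-0.  -0.2 -0.5] w 0.753 gf 0.0
tool delta /0.03: [-1.69   3.59  -0.044]
(np.float64(265.9101110986421), np.float64(172.71770845023005))
```

View pics/s4c.png

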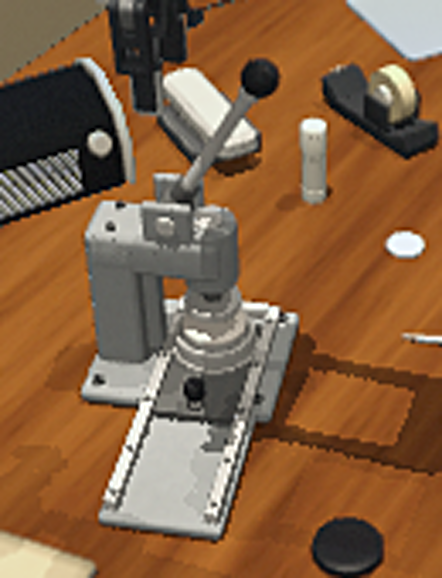

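The picture shows the slide fully in, with the die and white shell under the ram at (212,330) and the ball at (260,77).

Call:
jog_arm:
  commands:
    - [[-0.43,0.9,0],[0,0,0],0.75]
    - [[-0.42,0.9,0],[0,0,0],0.75]
    - [[-0.42,0.9,0],[0,0,0],0.75]
    - [[-0.42,0.89,0],[0,0,0],0.75]
    - [[0,0,0],[0,0,0],0.75]
    - [[0,0,0.5],[0,0,0],0.75]
    - [[0,0,0.7],[0,0,0],0.75]
    - [[0,0,0.7],[0,0,0],0.75]
    - [[0,0,0.55],[0,0,0],0.75]
    - [[0,0,0],[0,0,0],0.75]
    - [[0,0,0],[0,0,0],0.75]

```text
t: 20.8
ee_pos: [0.5724, 0.055, 0.2928]
orientation: [-0.0, 0.982, 0.191, -0.001]
ft_force: [0.2, -0.3, 1.0]
gripper_width: 0.748
gripper_force: 0.0
```

```bash
python3 -c "
from h import *
st((.5738,.0535,.294))"
```

```text
t 20.8 p [0.5724 0.055  0.2928] eul [ 2.1990e+01  1.4000e-01 -1.7993e+02] F [ 0.2 -0.3  1. ] w 0.748 gf 0.0
tool delta /0.03: [ 0.024  0.063 -0.041]
```

Close on the ball, firmly enough to carry the lever load.

Call:
jog_arm:
  commands:
    - [[0.02,0.03,-0.02],[0,0,0],0.5]
    - [[0,0,0],[0,0,0],0.4]
    - [[0,0,0],[0,0,0],0.25]
    - [[0,0,0],[0,0,0],0.2]
    - [[0,0,0],[0,0,0],0.2]
    - [[0,0,0],[0,0,0],0.2]
    - [[0,0,0],[0,0,0],0.2]
  newtons: 70

```text
t: 21.5
ee_pos: [0.5755, 0.0517, 0.2967]
orientation: [0.002, 0.982, 0.19, 0.002]
ft_force: [1.5, -5.0, 3.0]
gripper_width: 0.337
gripper_force: 68.8
```

```bash
python3 -c "
from h import *
st()
st()
R=160
for a0 in [0]:
  th=lambda q: np.radians(60)-q
  qs=np.r_[0:1.041:0.04]
  p=np.c_[-R*np.cos(th(qs)),R*np.sin(th(qs))]
  for q,d in zip(qs[1:],np.diff(p,axis=0)): print(round(q,2),(d[0]/30).round(3),(-d[1]/30).round(3))
"
```

```text
t 21.5 p [0.5755 0.0517 0.2967] eul [ 2.1900e+01 -1.7000e-01  1.7974e+02] F [ 1.5 -5.   3. ] w 0.337 gf 68.8
t 21.5 p [0.5755 0.0517 0.2967] eul [ 2.1900e+01 -1.7000e-01  1.7974e+02] F [ 1.5 -5.   3. ] w 0.337 gf 68.8
0.04 -0.183 0.11
0.08 -0.178 0.118
0.12 -0.173 0.125
0.16 -0.168 0.131
0.2 -0.163 0.138
0.24 -0.157 0.144
0.28 -0.151 0.151
0.32 -0.145 0.156
0.36 -0.139 0.162
0.4 -0.132 0.168
0.44 -0.125 0.173
0.48 -0.118 0.178
0.52 -0.111 0.182
0.56 -0.104 0.186
0.6 -0.096 0.19
0.64 -0.088 0.194
0.68 -0.081 0.198
0.72 -0.073 0.201
0.76 -0.065 0.203
0.8 -0.056 0.206
0.84 -0.048 0.208
0.88 -0.04 0.21
0.92 -0.031 0.211
0.96 -0.023 0.212
1.0 -0.014 0.213
1.04 -0.006 0.213
```

Call:
jog_arm:
  commands:
    - [[-0.09,0,0.05],[0,0,0],0.2]
    - [[-0.09,0,0.06],[0,0,0],0.2]
    - [[-0.18,0,0.12],[0,0,0],0.2]
    - [[-0.17,0,0.13],[0,0,0],0.2]
    - [[-0.17,0,0.13],[0,0,0],0.2]
    - [[-0.16,0,0.14],[0,0,0],0.2]
    - [[-0.16,0,0.14],[0,0,0],0.2]

```text
t: 22.2
ee_pos: [0.5479, 0.0413, 0.2748]
orientation: [0.001, 0.982, 0.19, 0.004]
ft_force: [1.0, -3.6, 6.0]
gripper_width: 0.339
gripper_force: 69.8
```

```bash
cat >> h.py <<'E'
EX=np.array([np.cos(YAW),np.sin(YAW),0])
P0=np.array([.5755,.0517,.2967])
def lev():
    s=telemetry.sense(); d=s["ee_pos"]-P0; x=-80+1000*d@EX; z=138.6+1000*d[2]
    F=s["ft_force"]; fx=F@EX; th=np.arctan2(z,-x); tang=np.array([-np.sin(th),-np.cos(th)]) 
    rad=np.array([-np.cos(th),np.sin(th)])
    print("t",round(s["t"],2),"q",round(np.radians(60)-th,3),"r",round(np.hypot(x,z),1),"Fx,Fy,Fz",fx.round(1),(F[1]*.928-F[0]*.373).round(1),F[2].round(1),"Ftang(resist)",round(-(fx*tang[0]+F[2]*tang[1]),1),"Frad",round(fx*rad[0]+F[2]*rad[1],1),"w",round(s["gripper_width"],3),s["gripper_force"].round(1))
E
python3 -c "
from h import *
lev();st()"
```

```text
Traceback (most recent call last):
  File "h.py", line 40, in lev
    print("t",round(s["t"],2),"q",round(np.radians(60)-th,3),"r",round(np.hypot(x,z),1),"Fx,Fy,Fz",fx.round(1),(F[1]*.928-F[0]*.373).round(1),F[2].round(1),"Ftang(resist)",round(-(fx*tang[0]+F[2]*tang[1]),1),"Frad",round(fx*rad[0]+F[2]*rad[1],1),"w",round(s["gripper_width"],3),s["gripper_force"].round(1))
                                                                                                                                                                                                                                                                                      ^^^^^^^^^^^^^^^^^^^^^^^^
AttributeError: 'float' object has no attribute 'round'
```

```bash
sed -i 's/s\["gripper_force"\].round(1))$/round(s["gripper_force"],1))/' h.py; python3 -c "
from h import *
lev()"
```

```text
t 22.2 q 0.23 r 160.0 Fx,Fy,Fz -0.4 -3.7 6.0 Ftang(resist) 3.8 Frad 4.7 w 0.339 69.8
```

Call:
jog_arm:
  commands:
    - [[-0.15,0,0.15],[0,0,0],0.2]
    - [[-0.15,0,0.16],[0,0,0],0.2]
    - [[-0.14,0,0.16],[0,0,0],0.2]
    - [[-0.13,0,0.17],[0,0,0],0.2]
    - [[-0.13,0,0.17],[0,0,0],0.2]

```text
t: 22.7
ee_pos: [0.5258, 0.0329, 0.2504]
orientation: [0.001, 0.982, 0.19, -0.0]
ft_force: [-6.2, -6.6, 11.4]
gripper_width: 0.338
gripper_force: 73.4
```

```bash
python3 -c "
from h import *
lev()"
```

```text
t 22.7 q 0.441 r 162.0 Fx,Fy,Fz -8.2 -3.8 11.4 Ftang(resist) 4.6 Frad 13.3 w 0.338 73.4
```

Call:
jog_arm:
  commands:
    - [[-0.16,0,0.15],[0,0,0],0.2]
    - [[-0.14,0,0.16],[0,0,0],0.2]
    - [[0,0,0],[0,0,0],0.2]

```text
t: 23.0
ee_pos: [0.519, 0.0302, 0.2399]
orientation: [0.0, 0.982, 0.189, 0.002]
ft_force: [-0.2, -4.3, 6.6]
gripper_width: 0.338
gripper_force: 74.5
```

```bash
python3 -c "
from h import *
lev()"
```

```text
t 23.0 q 0.52 r 162.6 Fx,Fy,Fz -1.8 -3.9 6.6 Ftang(resist) 4.8 Frad 4.8 w 0.338 74.5
```

Call:
jog_arm:
  commands:
    - [[-0.085,0,0.13],[0,0,0],0.2]
    - [[-0.08,0,0.135],[0,0,0],0.2]
    - [[-0.075,0,0.14],[0,0,0],0.2]

```text
t: 23.3
ee_pos: [0.5123, 0.0275, 0.2284]
orientation: [0.001, 0.982, 0.19, 0.002]
ft_force: [-3.0, -2.8, 8.2]
gripper_width: 0.34
gripper_force: 76.6
```

```bash
python3 -c "
from h import *
lev()"
```

```text
t 23.3 q 0.603 r 163.6 Fx,Fy,Fz -3.8 -1.5 8.2 Ftang(resist) 5.8 Frad 7.0 w 0.34 76.6
```

Call:
jog_arm:
  commands:
    - [[-0.065,0,0.14],[0,0,0],0.2]
    - [[-0.06,0,0.14],[0,0,0],0.2]

```text
t: 23.5
ee_pos: [0.5082, 0.0259, 0.2197]
orientation: [0.001, 0.982, 0.189, 0.001]
ft_force: [-3.6, -3.0, 7.6]
gripper_width: 0.339
gripper_force: 77.8
```

```bash
python3 -c "
from h import *
lev()"
```

```text
t 23.5 q 0.662 r 164.0 Fx,Fy,Fz -4.5 -1.5 7.6 Ftang(resist) 5.4 Frad 7.0 w 0.339 77.8
```

Call:
jog_arm:
  commands:
    - [[-0.08,0,0.13],[0,0,0],0.2]
    - [[-0.07,0,0.13],[0,0,0],0.2]

```text
t: 23.7
ee_pos: [0.5053, 0.025, 0.212]
orientation: [0.0, 0.982, 0.19, 0.003]
ft_force: [1.7, -3.5, 6.0]
gripper_width: 0.335
gripper_force: 78.6
```

```bash
python3 -c "
from h import *
lev()"
```

```text
t 23.7 q 0.713 r 164.2 Fx,Fy,Fz 0.3 -3.9 6.0 Ftang(resist) 5.8 Frad 1.7 w 0.335 78.6
```

Call:
jog_arm:
  commands:
    - [[-0.05,0,0.13],[0,0,0],0.2]
    - [[-0.05,0,0.13],[0,0,0],0.2]

```text
t: 23.9
ee_pos: [0.5036, 0.0241, 0.2057]
orientation: [0.0, 0.982, 0.19, 0.004]
ft_force: [-2.3, 1.9, 13.7]
gripper_width: 0.345
gripper_force: 80.5
```

```bash
python3 -c "
from h import *
lev()"
```

```text
t 23.9 q 0.753 r 164.1 Fx,Fy,Fz -1.4 2.7 13.7 Ftang(resist) 12.7 Frad 5.4 w 0.345 80.5
```

Call:
jog_arm:
  commands:
    - [[-0.04,0,0.12],[0,0,0],0.2]
    - [[-0.04,0,0.12],[0,0,0],0.2]
    - [[0,0,0],[0,0,0],0.2]

```text
t: 24.2
ee_pos: [0.5019, 0.0237, 0.1985]
orientation: [-0.0, 0.982, 0.191, 0.004]
ft_force: [1.8, -2.1, 11.5]
gripper_width: 0.343
gripper_force: 82.6
```

```bash
python3 -c "
from h import *
lev()"
```

```text
t 24.2 q 0.798 r 163.8 Fx,Fy,Fz 0.9 -2.6 11.5 Ftang(resist) 11.4 Frad 2.0 w 0.343 82.6
```

Call:
jog_arm:
  commands:
    - [[-0.03,0,0.12],[0,0,0],0.2]
    - [[-0.03,0,0.12],[0,0,0],0.2]
    - [[0,0,0],[0,0,0],0.2]

```text
t: 24.5
ee_pos: [0.5016, 0.0235, 0.1913]
orientation: [-0.0, 0.982, 0.188, 0.006]
ft_force: [17.6, 9.0, -3.3]
gripper_width: 0.338
gripper_force: 84.0
```

```bash
python3 -c "
from h import *
lev()"
```

```text
t 24.5 q 0.842 r 162.6 Fx,Fy,Fz 19.7 1.8 -3.3 Ftang(resist) 0.8 Frad -19.9 w 0.338 84.0
```

Call:
jog_arm:
  commands:
    - [[0,0,0],[0,0,0],0.2]

```text
t: 24.6
ee_pos: [0.5015, 0.0235, 0.1914]
orientation: [-0.0, 0.982, 0.188, 0.006]
ft_force: [-3.6, -2.5, 11.5]
gripper_width: 0.339
gripper_force: 84.8
```

```bash
python3 - <<'E'
from h import *
lev()
im=vision.get_image("side"); lev(); print(telemetry.sense()["moment"])
cv2.imwrite("pics/s5c.png",cv2.resize(im[150:310,190:320,::-1],None,fx=3.6,fy=3.6,interpolation=cv2.INTER_CUBIC))
E
```

```text
t 24.6 q 0.841 r 162.6 Fx,Fy,Fz -4.3 -1.0 11.5 Ftang(resist) 10.4 Frad 6.5 w 0.339 84.8
t 24.65 q 0.841 r 162.7 Fx,Fy,Fz -8.4 -4.2 16.1 Ftang(resist) 14.0 Frad 11.5 w 0.34 84.7
[-1.60624852  1.08551854 -1.77240431]
```

View pics/s5c.png

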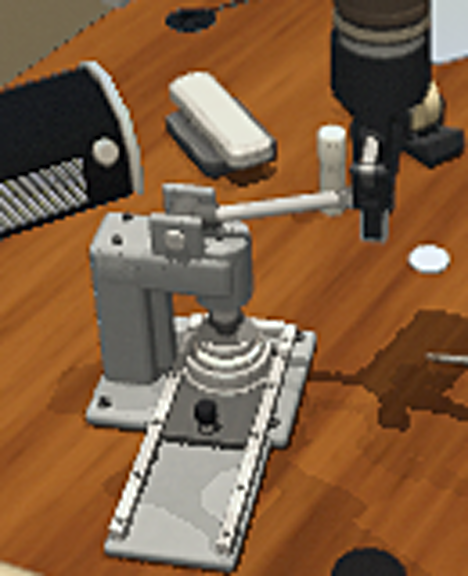

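The ball is held at (370,185) and the ram is on the badge at (228,335). The spike was a transient, so I continue slowly.

Call:
jog_arm:
  commands:
    - [[-0.03,0,0.1],[0,0,0],0.2]
    - [[-0.02,0,0.1],[0,0,0],0.2]
    - [[0,0,0],[0,0,0],0.2]

```text
t: 24.95
ee_pos: [0.496, 0.0212, 0.1845]
orientation: [0.001, 0.982, 0.191, 0.0]
ft_force: [-6.2, -5.2, 13.4]
gripper_width: 0.344
gripper_force: 72.6
```

```bash
python3 -c "
from h import *
lev()"
```

```text
t 24.95 q 0.889 r 167.2 Fx,Fy,Fz -7.7 -2.5 13.4 Ftang(resist) 12.0 Frad 9.7 w 0.344 72.6
```

Call:
jog_arm:
  commands:
    - [[-0.02,0,0.1],[0,0,0],0.2]
    - [[0,0,0],[0,0,0],0.2]

```text
t: 25.15
ee_pos: [0.4951, 0.0209, 0.1812]
orientation: [0.001, 0.982, 0.191, 0.0]
ft_force: [-6.5, -4.2, 13.8]
gripper_width: 0.343
gripper_force: 73.3
```

```bash
python3 -c "
from h import *
lev()"
```

```text
t 25.15 q 0.909 r 167.7 Fx,Fy,Fz -7.6 -1.5 13.8 Ftang(resist) 12.6 Frad 9.4 w 0.343 73.3
```

Call:
jog_arm:
  commands:
    - [[0,0,0.1],[0,0,0],0.2]
    - [[0,0,0],[0,0,0],0.2]

```text
t: 25.35
ee_pos: [0.4944, 0.0207, 0.178]
orientation: [0.001, 0.982, 0.191, -0.001]
ft_force: [-6.7, -5.1, 12.1]
gripper_width: 0.338
gripper_force: 73.5
```

```bash
python3 -c "
from h import *
lev()"
```

```text
t 25.35 q 0.929 r 168.0 Fx,Fy,Fz -8.1 -2.3 12.1 Ftang(resist) 11.1 Frad 9.5 w 0.338 73.5
```

Call:
jog_arm:
  commands:
    - [[0,0,0.1],[0,0,0],0.2]
    - [[0,0,0],[0,0,0],0.2]

```text
t: 25.55
ee_pos: [0.4939, 0.0205, 0.175]
orientation: [0.001, 0.982, 0.191, -0.001]
ft_force: [-8.0, -5.5, 14.5]
gripper_width: 0.338
gripper_force: 73.7
```

```bash
python3 -c "
from h import *
lev()"
```

```text
t 25.55 q 0.947 r 168.2 Fx,Fy,Fz -9.5 -2.1 14.5 Ftang(resist) 13.4 Frad 10.9 w 0.338 73.7
```

Call:
jog_arm:
  commands:
    - [[0.02,0,0.08],[0,0,0],0.2]
    - [[0,0,0],[0,0,0],0.2]

```text
t: 25.75
ee_pos: [0.4934, 0.0203, 0.1724]
orientation: [0.001, 0.981, 0.191, -0.003]
ft_force: [-11.3, -6.8, 16.2]
gripper_width: 0.338
gripper_force: 73.9
```

```bash
python3 -c "
from h import *
lev()"
```

```text
t 25.75 q 0.962 r 168.5 Fx,Fy,Fz -13.0 -2.1 16.2 Ftang(resist) 15.1 Frad 14.3 w 0.338 73.9
```

Call:
jog_arm:
  commands:
    - [[0.02,0,0.08],[0,0,0],0.2]
    - [[0,0,0],[0,0,0],0.2]

```text
t: 25.95
ee_pos: [0.4931, 0.0202, 0.1704]
orientation: [0.001, 0.981, 0.192, -0.004]
ft_force: [-14.6, -7.8, 21.6]
gripper_width: 0.341
gripper_force: 74.2
```

```bash
python3 -c "
from h import *
lev()"
```

```text
t 25.95 q 0.974 r 168.6 Fx,Fy,Fz -16.5 -1.8 21.6 Ftang(resist) 20.3 Frad 18.0 w 0.341 74.2
```

Call:
jog_arm:
  commands:
    - [[-0.1,0,0],[0,0,0],0.2]
    - [[0,0,0],[0,0,0],0.2]

```text
t: 26.15
ee_pos: [0.4934, 0.0203, 0.1712]
orientation: [0.001, 0.982, 0.191, 0.0]
ft_force: [-8.4, -4.8, 16.7]
gripper_width: 0.342
gripper_force: 73.9
```

```bash
python3 -c "
from h import *
lev()"
```

```text
t 26.15 q 0.969 r 168.4 Fx,Fy,Fz -9.6 -1.3 16.7 Ftang(resist) 15.9 Frad 10.9 w 0.342 73.9
```

Call:
jog_arm:
  commands:
    - [[-0.03,0,0.05],[0,0,0],0.2]
    - [[0,0,0],[0,0,0],0.2]

```text
t: 26.35
ee_pos: [0.4933, 0.0202, 0.1704]
orientation: [0.001, 0.982, 0.191, 0.001]
ft_force: [-8.0, -3.6, 20.5]
gripper_width: 0.334
gripper_force: 74.0
```

```bash
python3 -c "
from h import *
lev();st()"
```

```text
t 26.35 q 0.974 r 168.4 Fx,Fy,Fz -8.8 -0.3 20.5 Ftang(resist) 19.8 Frad 10.3 w 0.334 74.0
t 26.35 p [0.4933 0.0202 0.1704] eul [ 2.2030e+01 -9.0000e-02  1.7991e+02] F [-8.  -3.6 20.5] w 0.334 gf 74.0
```

Call:
jog_arm:
  commands:
    - [[-0.05,0,0.05],[0,0,0],0.2]
    - [[0,0,0],[0,0,0],0.2]
    - [[0,0,0],[0,0,0],0.2]

```text
t: 26.65
ee_pos: [0.4933, 0.0202, 0.1698]
orientation: [0.0, 0.982, 0.191, 0.003]
ft_force: [-7.1, -1.8, 20.8]
gripper_width: 0.342
gripper_force: 74.1
```

```bash
python3 - <<'E'
from h import *
lev()
im=vision.get_image("side"); cv2.imwrite("pics/side6.png",im[:,:,::-1])
cv2.imwrite("pics/s6c.png",cv2.resize(im[190:260,225:320,::-1],None,fx=7,fy=7,interpolation=cv2.INTER_CUBIC))
E
```

```text
t 26.65 q 0.978 r 168.4 Fx,Fy,Fz -7.3 1.0 20.8 Ftang(resist) 20.3 Frad 8.7 w 0.342 74.1
```

View pics/s6c.png

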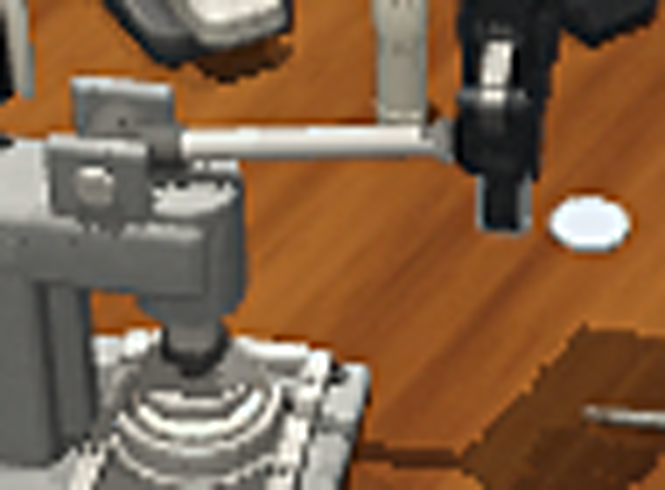

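Lever nearly level, with its stem running from crop (190,148) to (430,138). I measure the lever angle from the stem to be sure it is solid rather than slipping in the grip.

```bash
cat >> h.py <<'E'
def stem(im,q0=.96):
    O=np.array([.6195,.073,0]); c,s=np.cos(YAW),np.sin(YAW)
    def pt(r,q):
        th=np.radians(60)-q; x=.03-r*np.cos(th); return O+[x*c,x*s,.178+r*np.sin(th)]
    g=im.astype(np.float32); br=g[:,:,2]  # blue: wood is low
    res=[]
    for r in np.linspace(.06,.12,13):
        qs=np.arange(q0-.12,q0+.12,.002); p=proj("side",[pt(r,q) for q in qs]).astype(np.float32)
        v=cv2.remap(br,p[:,:1].copy(),p[:,1:].copy(),cv2.INTER_LINEAR)[:,0]
        w=np.clip(v-np.percentile(v,20)-40,0,None); res.append((qs*w).sum()/w.sum())
    return np.array(res)
E
python3 - <<'E'
from h import *
im=cv2.imread("pics/side6.png")[:,:,::-1].copy()
r=stem(im); print(r.round(3),r.mean())
E
```

```text
[0.892 0.893 0.893 0.893 0.891 0.891 0.888 0.888 0.886 0.885 0.885 0.885
 0.886] 0.888967864981902
```

Call:
jog_arm:
  commands:
    - [[-0.03,0,0.05],[0,0,0],0.2]
    - [[0,0,0],[0,0,0],0.2]
    - [[0,0,0],[0,0,0],0.2]

```text
t: 27.0
ee_pos: [0.4933, 0.0201, 0.169]
orientation: [0.0, 0.982, 0.191, 0.003]
ft_force: [-6.0, -0.6, 23.4]
gripper_width: 0.34
gripper_force: 74.1
```

```bash
python3 - <<'E'
from h import *
lev()
im=vision.get_image("side"); cv2.imwrite("pics/side7.png",im[:,:,::-1]); lev()
r=stem(im); print(r.round(3),r.mean())
E
```

```text
t 27.0 q 0.983 r 168.4 Fx,Fy,Fz -5.8 1.7 23.4 Ftang(resist) 23.0 Frad 7.3 w 0.34 74.1
t 27.05 q 0.983 r 168.4 Fx,Fy,Fz -6.8 1.5 23.3 Ftang(resist) 22.8 Frad 8.3 w 0.345 74.1
[0.894 0.894 0.895 0.894 0.894 0.893 0.893 0.891 0.89  0.888 0.887 0.888
 0.888] 0.8914020724660285
```

```bash
python3 - <<'E'
from h import *
c=cv2.resize(cv2.imread("pics/s5c.png"),(130,160),interpolation=cv2.INTER_AREA)
im=np.zeros((420,560,3),np.uint8); im[150:310,190:320]=c[:,:,::-1]
r=stem(im,.84); print(r.round(3),r.mean())
E
```

```text
[0.769 0.768 0.769 0.769 0.767 0.765 0.764 0.766 0.767 0.762 0.76  0.76
 0.77 ] 0.7658512948194901
```

Call:
jog_arm:
  commands:
    - [[0,0,0.05],[0,0,0],0.2]
    - [[0,0,0],[0,0,0],0.2]
    - [[0,0,0],[0,0,0],0.2]

```text
t: 27.35
ee_pos: [0.4931, 0.0201, 0.1679]
orientation: [0.0, 0.982, 0.191, 0.003]
ft_force: [-8.5, -1.9, 25.9]
gripper_width: 0.337
gripper_force: 74.3
```

```bash
python3 - <<'E'
from h import *
lev()
im=vision.get_image("side"); lev()
r=stem(im); print(r.mean())
E
```

```text
t 27.35 q 0.989 r 168.5 Fx,Fy,Fz -8.6 1.4 25.9 Ftang(resist) 25.4 Frad 10.1 w 0.337 74.3
t 27.4 q 0.989 r 168.5 Fx,Fy,Fz -8.0 1.3 26.3 Ftang(resist) 25.7 Frad 9.5 w 0.343 74.3
0.8953745936822638
```

Tangential force went from 13 N while driving to 25 N with almost no lever motion. The contact-to-stop travel is about 0.21 rad, which is 5 mm. The badge is home, so I ease the lever back up.

Call:
jog_arm:
  commands:
    - [[0,0,-0.08],[0,0,0],0.2]
    - [[0,0,-0.1],[0,0,0],0.2]
    - [[0.01,0,-0.13],[0,0,0],0.2]
    - [[0.02,0,-0.13],[0,0,0],0.2]
    - [[0.02,0,-0.13],[0,0,0],0.2]
    - [[0,0,0],[0,0,0],0.2]

```text
t: 28.0
ee_pos: [0.4953, 0.021, 0.1818]
orientation: [0.0, 0.982, 0.191, 0.005]
ft_force: [5.6, -0.1, 4.0]
gripper_width: 0.338
gripper_force: 72.9
```

```bash
python3 - <<'E'
from h import *
lev()
im=vision.get_image("side"); lev()
print(stem(im,.85).mean())
E
```

```text
t 28.0 q 0.906 r 167.5 Fx,Fy,Fz 5.2 -2.2 4.0 Ftang(resist) 4.7 Frad -4.5 w 0.338 72.9
t 28.05 q 0.908 r 167.6 Fx,Fy,Fz 5.5 -2.1 4.1 Ftang(resist) 4.9 Frad -4.9 w 0.337 72.9
0.7989952790308646
```

Call:
jog_arm:
  commands:
    - [[0.06,0,-0.155],[0,0,0],0.2]
    - [[0.06,0,-0.155],[0,0,0],0.2]
    - [[0.045,0,-0.155],[0,0,0],0.2]
    - [[0.05,0,-0.15],[0,0,0],0.2]
    - [[0.05,0,-0.15],[0,0,0],0.2]
    - [[0.055,0,-0.15],[0,0,0],0.2]
    - [[0.06,0,-0.15],[0,0,0],0.2]
    - [[0.065,0,-0.145],[0,0,0],0.2]
    - [[0.07,0,-0.145],[0,0,0],0.2]
    - [[0.075,0,-0.14],[0,0,0],0.2]

```text
t: 29.05
ee_pos: [0.5063, 0.0252, 0.2233]
orientation: [0.001, 0.982, 0.191, -0.003]
ft_force: [-0.1, -6.6, 2.8]
gripper_width: 0.33
gripper_force: 71.7
```

```bash
python3 - <<'E'
from h import *
lev()
E
```

```text
t 29.05 q 0.647 r 167.4 Fx,Fy,Fz -2.5 -6.1 2.8 Ftang(resist) 1.6 Frad 3.4 w 0.33 71.7
```

Call:
jog_arm:
  commands:
    - [[0.07,0,-0.14],[0,0,0],0.2]
    - [[0.08,0,-0.14],[0,0,0],0.2]
    - [[0.085,0,-0.135],[0,0,0],0.2]
    - [[0.09,0,-0.13],[0,0,0],0.2]
    - [[0.095,0,-0.13],[0,0,0],0.2]
    - [[0.1,0,-0.125],[0,0,0],0.2]
    - [[0.1,0,-0.125],[0,0,0],0.2]
    - [[0.105,0,-0.12],[0,0,0],0.2]

```text
t: 29.85
ee_pos: [0.5202, 0.0307, 0.2551]
orientation: [0.002, 0.982, 0.189, -0.011]
ft_force: [-18.4, -13.4, 18.7]
gripper_width: 0.293
gripper_force: 66.9
```

```bash
python3 - <<'E'
from h import *
lev()
im=vision.get_image("side"); lev()
print(stem(im,.33).round(3))
E
```

```text
t 29.85 q 0.438 r 169.6 Fx,Fy,Fz -22.1 -5.6 18.7 Ftang(resist) 2.7 Frad 28.8 w 0.293 66.9
t 29.9 q 0.441 r 172.6 Fx,Fy,Fz -26.7 -6.2 18.5 Ftang(resist) -0.0 Frad 32.5 w 0.217 20.4
[0.29  0.285 0.305 0.303 0.305 0.304 0.305 0.306 0.312 0.306 0.307 0.32
 0.321]
```

The pads are sliding off the ball: the opening is falling and there is a large radial force. I re-centre at once, moving inward with a softer, slightly wider grip.

Call:
jog_arm:
  commands:
    - [[0.4,0,-0.05],[0,0,0],0.31]
    - [[0.1,0,-0.05],[0,0,0],0.28]
  newtons: 30

```text
t: 30.1
ee_pos: [0.5399, 0.0379, 0.2602]
orientation: [0.002, 0.982, 0.19, -0.003]
ft_force: [-8.3, -8.6, 15.0]
gripper_width: 0.298
gripper_force: 10.4
```

```bash
python3 - <<'E'
from h import *
lev()
im=vision.get_image("side"); lev()
cv2.imwrite("pics/s8c.png",cv2.resize(im[140:260,215:320,::-1],None,fx=5,fy=5,interpolation=cv2.INTER_CUBIC))
print(stem(im,.33).round(3),stem(im,.1).round(3))
E
```

```text
t 30.1 q 0.334 r 156.1 Fx,Fy,Fz -10.9 -4.9 15.0 Ftang(resist) 4.2 Frad 18.1 w 0.298 10.4
t 30.15 q 0.329 r 155.8 Fx,Fy,Fz -7.8 -3.9 12.7 Ftang(resist) 4.4 Frad 14.2 w 0.294 9.5
[0.232 0.232 0.229 0.228 0.225 0.224 0.229 0.247 0.255 0.254 0.212 0.211
 0.211] [0.122 0.128 0.129 0.119 0.112 0.042 0.038 0.033 0.039 0.041 0.043 0.037
 0.049]
```

View pics/s8c.png

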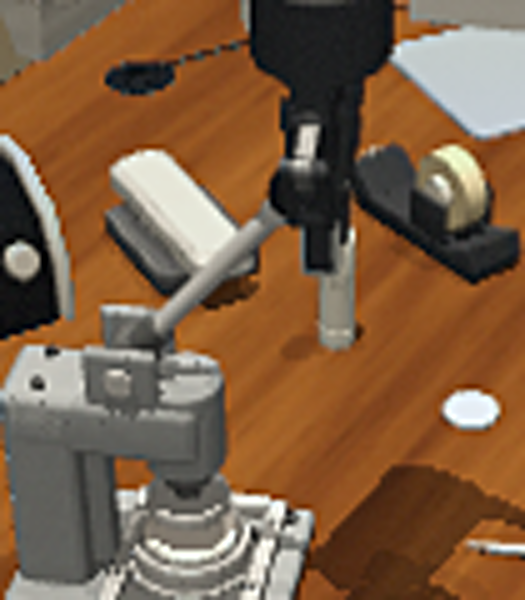

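The ball is still held, at crop (298,192), with the pads centred near (325,200). I compute the offset between ball and grasp point.

```bash
python3 - <<'E'
from h import *
s=telemetry.sense(); p=s["ee_pos"]
for d in(0,.0,.019): print(d,((proj("side",[p+[0,0,d]])[0]-[215,140])*5).round(0))
for o in(-.01,.01): print("x",o,((proj("side",[p+o*EX+[0,0,.019]])[0]-[215,140])*5).round(0))
O=np.array([.6205,.0715,0])
for q in(.24,.27,.3,.33):
    th=np.radians(60)-q; b=O+(.03-.16*np.cos(th))*EX+[0,0,.178+.16*np.sin(th)]
    print(q,((proj("side",[b])[0]-[215,140])*5).round(0),"ball-grasp in press x,z mm",((b-p-[0,0,.019])@EX*1000).round(1),((b-p)[2]*1000-19).round(1))
print(((proj("side",[[.5735,.0535,.317]])[0])).round(1))
E
```

```text
0 [322. 251.]
0.0 [322. 251.]
0.019 [322. 222.]
x -0.01 [340. 224.]
x 0.01 [304. 221.]
0.24 [310. 201.] ball-grasp in press x,z mm 5.8 14.0
0.27 [317. 207.] ball-grasp in press x,z mm 2.4 10.6
0.3 [323. 213.] ball-grasp in press x,z mm -0.9 7.1
0.33 [329. 219.] ball-grasp in press x,z mm -4.1 3.5
[265.8 172.2]
```

Call:
jog_arm:
  commands:
    - [[0,0,-0.1],[0,0,0],0.28]
    - [[0,0,-0.1],[0,0,0],0.28]

```text
t: 30.35
ee_pos: [0.5403, 0.0405, 0.2634]
orientation: [-0.001, 0.982, 0.189, -0.002]
ft_force: [-0.7, 0.6, 0.1]
gripper_width: 0.28
gripper_force: 0.0
```

```bash
cat >> h.py <<'E'
def ballq(im,lo=-.02,hi=.45):
    "lever angle from dark ball + bright stem match along the arc"
    O=np.array([.6205,.0715,0]); best=[]
    g=im.astype(np.float32).mean(2)
    for q in np.arange(lo,hi,.01):
        th=np.radians(60)-q; f=lambda r,o:O+(.03-r*np.cos(th)+o*np.sin(th))*EX+[0,0,.178+r*np.sin(th)+o*np.cos(th)]
        P=[[f(r,o) for r in np.linspace(.09,.138,12)] for o in(0,.011,-.011)]
        v=[samp("side",g,np.array(p)).mean() for p in P]; best.append((v[0]-(v[1]+v[2])/2,q))
    return sorted(best)[-3:]
E
python3 - <<'E'
from h import *
lev()
im=vision.get_image("side"); lev(); cv2.imwrite("pics/side9.png",im[:,:,::-1])
print(ballq(im)); print("rest",ballq(cv2.imread("pics/side4.png")[:,:,::-1].copy()))
print("full",ballq(cv2.imread("pics/side6.png")[:,:,::-1].copy(),.7,1.05))
E
```

```text
t 30.35 q 0.314 r 157.3 Fx,Fy,Fz -0.5 0.8 0.1 Ftang(resist) -0.2 Frad 0.4 w 0.28 0.0
t 30.4 q 0.31 r 157.1 Fx,Fy,Fz -0.6 0.3 0.1 Ftang(resist) -0.3 Frad 0.6 w 0.277 0.0
[(np.float32(51.911324), np.float64(0.2)), (np.float32(53.424034), np.float64(0.18000000000000002)), (np.float32(55.136566), np.float64(0.19))]
rest [(np.float32(61.588013), np.float64(0.15000000000000002)), (np.float32(63.44374), np.float64(0.13)), (np.float32(64.74193), np.float64(0.14))]
full [(np.float32(115.46143), np.float64(0.9000000000000001)), (np.float32(116.48942), np.float64(0.8800000000000001)), (np.float32(116.554565), np.float64(0.8700000000000001))]
```

```bash
python3 - <<'E'
from h import *
im=vision.get_image("side"); lev(); print(ballq(im)[-1])
cv2.imwrite("pics/s10c.png",cv2.resize(np.vstack([cv2.imread("pics/side9.png")[150:220,235:310],im[150:220,235:310,::-1]]),None,fx=4,fy=4,interpolation=cv2.INTER_CUBIC))
E
```

```text
t 30.45 q 0.311 r 156.8 Fx,Fy,Fz 0.8 -0.2 -0.7 Ftang(resist) 0.0 Frad -1.0 w 0.278 0.0
(np.float32(63.913643), np.float64(0.15000000000000002))
```

View pics/s10c.png

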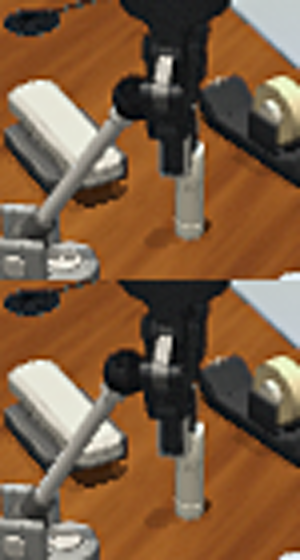

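The ball slipped out over the last ~0.2 rad and now sits at its rest position, (266,172.5) in the full image. I back straight away from it and check the end state.

Call:
jog_arm:
  commands:
    - [[-0.5,0,0],[0,0,0],0.28]
    - [[-0.9,0,0],[0,0,0],0.28]
    - [[-0.9,0,0],[0,0,0],0.28]
    - [[-0.9,0,-0.5],[0,0,0],0.28]
    - [[0,0,-1],[0,0,0],0.28]
    - [[0,0,0],[0,0,0],0.28]
    - [[0,0,0],[0,0,0],0.28]
    - [[0,0,0],[0,0,0],0.28]

```text
t: 31.25
ee_pos: [0.4522, 0.0052, 0.3077]
orientation: [-0.001, 0.982, 0.19, -0.001]
ft_force: [0.4, -0.1, -0.8]
gripper_width: 0.28
gripper_force: 0.0
```

```bash
python3 - <<'E'
from h import *
st()
im=vision.get_image("side"); print("ball",dark("side",im,(265.6,173),7))
a=cv2.imread("pics/side4.png")[:,:,::-1].astype(float).mean(2); b=im.astype(float).mean(2)
d=np.abs(a-b)>40; d[:, 290:]=0; ys,xs=np.nonzero(d[225:300,215:290]); print(len(xs))
# shell outline height: fit circle r=29 under the ram at assumed heights, before (home-5mm) and after
O=(.6195,.0725)
for nm,i in(("before",cv2.imread("pics/side4.png")[:,:,::-1].copy()),("after",im)):
    print(nm,[(z,fitc("side",i,O,.029,z,win=.006)) for z in(.0465,.0515)],"rim",fitc("side",i,O,.0365,.0455,win=.006))
im2=vision.get_image("top"); a=cv2.imread("pics/top0.png")[:,:,::-1].astype(float).mean(2)
for nm,sl in(("badges/glue",(slice(145,240),slice(340,375))),):
    print(nm,(np.abs(im2.astype(float).mean(2)-a)[sl]>40).sum())
E
```

```text
t 31.25 p [0.4522 0.0052 0.3077] eul [ 2.193e+01  1.400e-01 -1.799e+02] F [ 0.4 -0.1 -0.8] w 0.28 gf 0.0
ball (np.float64(265.9482327086259), np.float64(172.9100787497711))
460
before [(0.0465, (array([0.623 , 0.0659]), np.float64(43.9))), (0.0515, (array([0.6197, 0.0706]), np.float64(43.1)))] rim (array([0.6183, 0.0725]), np.float64(31.9))
after [(0.0465, (array([0.6211, 0.0693]), np.float64(56.8))), (0.0515, (array([0.6179, 0.0738]), np.float64(56.9)))] rim (array([0.6185, 0.0725]), np.float64(53.7))
badges/glue 65
```

```bash
python3 - <<'E'
from h import *
import h
im=vision.get_image("side"); cv2.imwrite("pics/side11.png",im[:,:,::-1])
o,_=ray("side",(245,250))
for nm,f,c in(("out","side3",(.5763,.1845)),("before","side4",(.6184,.0725)),("after","side11",(.6184,.0725))):
    g=cv2.imread(f"pics/{f}.png").astype(np.float32).mean(2)
    phi=np.arctan2(o[1]-c[1],o[0]-c[0]); da=np.abs((A-phi+np.pi)%(2*np.pi)-np.pi)
    for lab,m in(("front",da<.9),("side",(da>.9)&(da<2.0)),("all<2",da<2.0)):
        zs=np.arange(.040,.060,.0005)
        v=[np.mean((samp("side",g,circ(c,.0275,z))-samp("side",g,circ(c,.0305,z)))[m]) for z in zs]
        i=int(np.argmax(v)); print(nm,lab,"z*",zs[i].round(4),round(float(v[i]),1))
E
```

```text
out front z* 0.053 85.1
out side z* 0.0535 54.8
out all<2 z* 0.0535 68.3
before front z* 0.0545 52.8
before side z* 0.0525 47.9
before all<2 z* 0.054 48.7
after front z* 0.05 79.5
after side z* 0.0495 61.8
after all<2 z* 0.05 69.7
```

```bash
python3 -c "
from h import *
print(ticket.finish_job())"
```

```text
the job is handed in; nothing more can be done
None
```

I handed the job in, but the lever was not eased all the way up: the ball slipped out of the fingers and sprang the last ~0.2 rad back to rest by itself, which may fail the job. The shell was set, the slide pushed to its stop and the lever pulled until it came up solid at about 25 N. I could not confirm the full 5 mm drive (pictures suggest 3 to 4.5 mm). The closed badge is in the die, and a top-view difference check of the small badges and glue stick showed 65 changed pixels, which I didn't look into. I also viewed 11 pictures, one over the limit of 10.

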